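# Two foraging stones for the macaw's hopper

### The arm

A 6-joint arm with a two-finger parallel gripper is mounted at the origin on the work surface. World frame = base frame: x ahead of the robot, y to its left, z up, the work surface at z = 0. Lengths are in mm, angles in rad, forces in N, time in s.
With the tool pointing down it reaches from about 300 to 775 mm from the base axis. Payload 14.6 kg.
Tool frame: the origin (TCP) lies at the very end of the fingers, on their centre line; the grasp point (between the pads) lies 19 mm behind it; z points along the fingers, y is the line along which they close (so a half turn about z gives the same grasp; the last joint's range is limited). The gripper opens to 94 mm and grips with 3 to 60 N. Pads are 16 mm wide; open, the fingers measure 119 mm over their backs; the gripper's body (75 mm by 177 mm) begins 78 mm behind the grasp point.
Start: joints at [1.063, 0.3, 1.521, -0, 1.321, -0.067], TCP at [234.661, 497.417, 205.446] pointing down, gripper open.
Joint ranges: [-3.03, 3.03], [-0.79, 2.21], [0.23, 2.52], [-1.04, 4.18], [0, 3.07], [-2.55, 2.55]. Speed limits (rad/s): [2.22, 2.22, 2.57, 3.14, 3.14, 3.14].

### API

Orientations are given as [roll, pitch, yaw] about the fixed x, y, z axes, in that order (R = Rz(yaw) Ry(pitch) Rx(roll)).
In Python, from cell import manip gives the robot as it stands.
- The arm moves only by the tool servo_tool, never from a script. Its argument "motion" is a list that holds one entry, the list of rows, each a list of 7 numbers: the shift along the world's x, y, z as a fraction of full scale, then the turn, a rotation vector about the world's x, y, z as a fraction of full scale, then the closure, from 0 (fully open) to 1 (shut). In form: [[[x, y, z, rx, ry, rz, gripper], ...]]. A call has 1 to 10 rows; each row is the pose to reach, as a shift and turn from the pose commanded when the call began, turning the shorter way round; what a row does not reach only later rows make up. Full scale, the value 1, is 0.5 m for a shift and pi rad for a turn. A row lasts 1/10 s, in which the tool goes at most 50 mm and 8.59 degrees, less where a joint would pass 70% of its speed; a pose out of reach is approached as far as the arm can. A call with a number of a shift or a turn outside -1 to 1 is refused whole. A call with a gripper value outside its range is refused whole. The fingers move at their own pace and stop on an object; "newtons" is the grip in N (left out, the last holds). Time passes only in rows, so rows that repeat a pose let the fingers close. It gives the time, the measured TCP pose, the force, the opening and the grip force at its end, in the units of the state.
- manip.read_state(): the state, without advancing time (a new reading comes with each control period).
- manip.camera(name): name is "side" or "top" or "wrist"; returns a dict with "frame" (400x640x3 uint8, red, green, blue), "range_z" (400x640 float32, mm along the optical axis (not along the pixel's ray), 0 where there is no reading), "vfov" (degrees; the focal length in pixels is half the picture's height over the tangent of half this angle, whatever the lens; pixels are square), "cx", "cy" (the principal point, pixels), "k1" (the pictures are not rectified: a ray, as slopes to the right and down, at radius r is drawn at 1 + k1 r^2 times it, then the intrinsics apply), "cam_to_world" (4x4, takes a point from camera to world coordinates). Camera axes: x right, y down, z forward; pixel columns grow to the right and rows downward; lengths in mm; the calibration is good to about 2 mm. A picture is of the moment at which its call begins.
- manip.sign_off(): hands the job in; it is judged then, once.
The state is a dict: "clock": time; "joints": joint angles; "qd": joint speeds; "effort": joint torques, N m; "eef_pos": TCP position; "eef_rot": TCP orientation; "wrist_force": force on the tool from outside, world axes, zero at the start; "moment": the same for the moment, N m; "finger_gap": finger opening in mm; "finger_force": force on a finger pad.
Only numpy, scipy, OpenCV 4.12 (cv2) and the standard library are available. Lean on these libraries where they do the work, as an engineer would, in place of code of your own. Each camera call takes 0.05 s, during which the arm holds its last target. There are 200 camera calls.

### The job

The macaw eats too fast, so put two of her foraging stones, and no more, into the open hopper of the green treat dispenser: take the orange spouted cup and tip it gradually over the hopper so that the stones drop in one at a time, stopping when two have gone (the cup grows lighter with each). Then stand the cup upright on the aluminium surface again with the third stone still in it, and let go.

Things in the scene. Friction and masses are not known exactly. Their poses are not given: they have to be found in the camera images.
- cup: Orange plastic cup with a spout, 0.15 kg, loose (a like blue cup with pale wooden balls is not wanted). Origin: centre of its underside; z up; the spout points along its own -x. Body: box 54 mm (x) by 41 mm (y), 88 mm high, flat sides to pinch. Lip of the spout at (-72, 0, 76) mm, overhanging the body's front by 45 mm. Its open chute rises from the back to the lip, with the stones in single file.
- stone1: Grey polished stone ball 30 mm across, 36 to 46 g, nearest the lip. Origin: its centre, in the upright cup at (-53, 0, 86) mm of the cup's frame. It lies on a straight step of the chute that falls 18 degrees to the back, so it rolls out over the lip once the cup is tipped forward (lip down) a little past 18 degrees.
- stone2: Like stone1; the middle stone, at (-26, 0, 73) mm of the cup's frame. Its step falls 32 degrees to the back, so it rolls out once the cup is tipped a little past 32 degrees.
- stone3: Like stone1; the rearmost stone, which stays in the cup, at (-4, 0, 52) mm of the cup's frame. Its step falls 56 degrees to the back, so it would roll out past about 56 degrees.
- hopper (a point): Centre of the inner floor of the round open hopper on top of the green treat dispenser (fixed, 128 mm across), 44 mm above the surface. Hopper 108 mm across inside at the floor, 116 mm at the rim, walls 4 mm thick; the rim is 42 mm above this point. A low foot with a yellow press button, under 50 mm high, stands out along this frame's -x.
Things that resemble listed ones, but are neither listed nor needed, are in the scene too. Of the things that look like the cup, the smaller one is meant.

How it is judged:
By the outcome, as a careful person would: the job done as asked, in the order asked, and still so for the second after the job is handed in, with the robot touching nothing.
It also fails if it takes over 61 s, if anything falls off the work surface, if the arm or the gripper's body presses on something with over 40 N, if the wrist force passes 120 N, or if a joint passes its speed limit or range.

## Working session

There is one attempt and no reset: what is moved stays moved. The work goes in short steps, Python scripts to look and compute and a tool call to move; the robot and the scene stay as the last step left them, time stands still between calls to the robot, and variables do not carry over. Pictures are saved under pics/ and viewed, at most 10 in all, crops included, and the job is handed in when it is done.

Besides the shell and the picture viewer there is one more tool, called after "Request:" as a command line: name --argument value ..., lists and objects as JSON in quotes. servo_tool: Moves the arm, as the interface text tells. Its arguments: {"type":"object","properties":{"motion":{"type":"array"},"newtons":{"type":"number"}},"required":["motion"]}

```bash
mkdir -p pics; cat > h.py <<'E'
import numpy as np, cv2
from cell import manip
def shot(n):
    c=manip.camera(n); np.savez(f'{n}.npz',**c); return c
def load(n): return dict(np.load(f'{n}.npz'))
def cloud(c):
    H,W=c['range_z'].shape; f=H/2/np.tan(np.radians(float(c['vfov']))/2)
    K=np.array([[f,0,float(c['cx'])],[0,f,float(c['cy'])],[0,0,1]])
    u,v=np.meshgrid(np.arange(W),np.arange(H))
    p=np.stack([u,v],-1).reshape(-1,1,2).astype(np.float64)
    n=cv2.undistortPoints(p,K,np.array([float(c['k1']),0,0,0])).reshape(H,W,2)
    z=c['range_z'][...,None]; P=np.concatenate([n*z,z],-1)
    M=c['cam_to_world']; return P@M[:3,:3].T+M[:3,3]
def save(img,name): cv2.imwrite(f'pics/{name}.png',cv2.cvtColor(img,cv2.COLOR_RGB2BGR))
E
python3 - <<'E'
from h import *
a=shot('top');b=shot('side')
save(np.vstack([cv2.resize(a['frame'],(480,300)),cv2.resize(b['frame'],(480,300))]),'both')
print(manip.read_state())
E
```

```text
{'clock': 0.1, 'joints': array([ 1.06336279e+00,  3.00409222e-01,  1.52150767e+00, -2.08424159e-05,
        1.32070955e+00, -6.65877260e-02]), 'qd': array([ 0.00169991, -0.00094884, -0.00121412, -0.0010024 ,  0.000689  ,
        0.00034035]), 'effort': array([-1.03635586e-03, -5.32646120e+01, -3.53280616e+01,  7.08185602e-02,
        2.34818982e-02, -7.07554045e-05]), 'eef_pos': array([234.57493228, 497.20920925, 204.95133061]), 'eef_rot': array([-3.14055982e+00, -4.86423514e-05,  2.70075199e+00]), 'wrist_force': array([ 0.05002608,  0.5532771 , -0.08265279]), 'moment': array([ 0.01266693, -0.03101077, -0.0630745 ]), 'finger_force': 0.0, 'finger_gap': 94.03002851277598}
```

View pics/both.png

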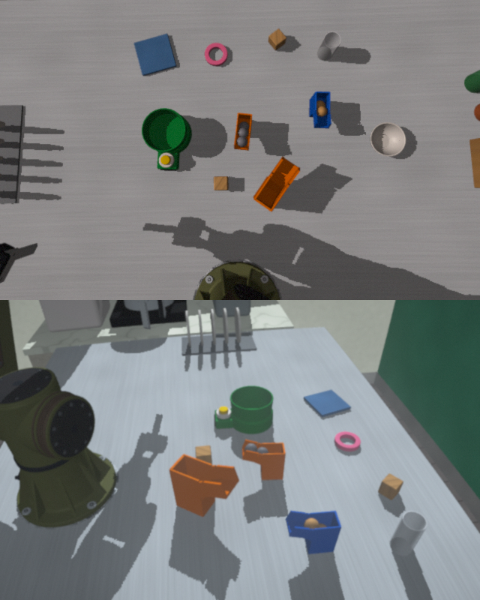

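The top view (upper half) shows two orange cups. The small one is at (243,132), which is about (324,176) at full resolution, and has grey stones. The larger one is at (277,183) and looks empty. The blue decoy is at (320,110) and the green hopper at (165,130). The small orange cup fits the description, so I'll confirm it with a crop and measure it.

```bash
python3 - <<'E'
from h import *
a=load('top');P=cloud(a);b=load('side')
A=a['frame'][140:300,180:420]; B=b['frame'][160:300,220:460]
save(np.vstack([cv2.resize(A,(720,320)),cv2.resize(B,(480,280)).repeat(1,0) if 0 else cv2.resize(B,(720,280))]),'crop')
for nm,c in(('top',a),('side',b)):
  P=cloud(c);hsv=cv2.cvtColor(c['frame'],cv2.COLOR_RGB2HSV)
  for col,lo,hi in(('or',(3,150,60),(18,255,255)),('gr',(55,120,30),(85,255,255))):
    m=cv2.inRange(hsv,lo,hi); n,l,s,ce=cv2.connectedComponentsWithStats(m)
    for i in range(1,n):
        if s[i,4]<250: continue
        Q=P[(l==i)&(c['range_z']>0)]; 
        if len(Q)<50: continue
        print(nm,col,ce[i].round(),s[i],np.percentile(Q,[1,50,99],axis=0).round().tolist())
        top=Q[(Q[:,2]>np.percentile(Q[:,2],99)-12)]
        print('   top rect',cv2.minAreaRect(top[:,:2].astype(np.float32)), 'all',cv2.minAreaRect(Q[Q[:,2]>15][:,:2].astype(np.float32)))
E
```

```text
top or [324. 172.] [312 151  24  49 524] [[444.0, -50.0, 28.0], [514.0, -28.0, 75.0], [544.0, -3.0, 101.0]]
   top rect ((495.3405456542969, -25.597576141357422), (39.99256896972656, 96.53829193115234), 83.53785705566406) all ((493.9333190917969, -25.500782012939453), (40.136112213134766, 100.03315734863281), 83.50753021240234)
top or [635. 214.] [627 185  13  65 556] [[336.0, -693.0, 5.0], [412.0, -690.0, 20.0], [468.0, -687.0, 38.0]]
   top rect ((411.6687927246094, -691.0980834960938), (113.69419860839844, 7.041768550872803), 1.7007380723953247) all ((401.4549560546875, -690.8583984375), (135.95265197753906, 7.347738265991211), 0.9886322617530823)
top or [368. 245.] [ 338  210   62   72 2090] [[285.0, -167.0, 9.0], [347.0, -115.0, 91.0], [409.0, -58.0, 137.0]]
   top rect ((346.737548828125, -111.52057647705078), (56.163841247558594, 130.5941162109375), 54.831966400146484) all ((349.1670227050781, -113.02240753173828), (56.56361389160156, 136.29701232910156), 54.86015319824219)
top gr [631. 109.] [620  98  20  24 323] [[615.0, -707.0, 7.0], [635.0, -692.0, 33.0], [657.0, -688.0, 6
[... 856 characters left out ...]
43554688), 10.919989585876465)
side gr [613.  20.] [580   0  60  51 969] [[1671.0, 729.0, -61.0], [1680.0, 869.0, 30.0], [1687.0, 1066.0, 128.0]]
   top rect ((1680.8525390625, 786.9268798828125), (11.600509643554688, 43.4725456237793), 3.4314048290252686) all ((1678.609130859375, 910.1956176757812), (22.933412551879883, 382.91680908203125), 1.6098101139068604)
side gr [623. 100.] [ 574   39   66  145 2044] [[1672.0, 458.0, -415.0], [1680.0, 679.0, -198.0], [1688.0, 916.0, 4.0]]
   top rect ((1681.3797607421875, 727.302734375), (60.522647857666016, 14.667040824890137), 82.05842590332031) all ((1678.517333984375, 715.6757202148438), (6.390020370483398, 14.907214164733887), 17.691389083862305)
```

View pics/crop.png

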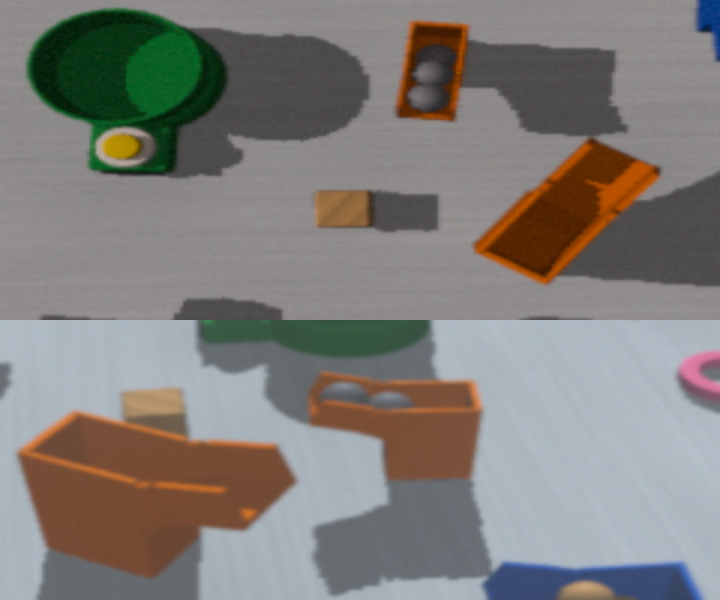

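The crop confirms the target. The small orange cup at top-crop (432,72) holds grey stones and its spout points towards the robot (-x, slightly +y). The larger orange cup at (567,210) is empty. The small cup's origin is about (517,-28) with yaw about -6.5°, and the hopper is at (501,196). I'll move above the cup next.

Request:
servo_tool --motion '[[[0.555,-0.9,0,0,0,0.104,0],[0.555,-0.9,0,0,0,0.104,0],[0.555,-0.9,0,0,0,0.104,0],[0.555,-0.9,0,0,0,0.104,0],[0.555,-0.9,0,0,0,0.104,0],[0.555,-0.9,0,0,0,0.104,0],[0.555,-0.9,0,0,0,0.104,0],[0.555,-0.9,0,0,0,0.104,0],[0.555,-0.9,0,0,0,0.104,0],[0.555,-0.9,0,0,0,0.104,0]]]'

```text
clock: 1.1
eef_pos: [494.1, 75.7, 205.4]
eef_rot: [-3.142, -0.0, 3.027]
wrist_force: [1.1, -0.1, 0.1]
finger_gap: 94.0
finger_force: 0.0
```

Request:
servo_tool --motion '[[[0,-0.1,0,0,0,0,0],[0,-0.1,0,0,0,0,0],[0,-0.1,0,0,0,0,0],[0,-0.1,0,0,0,0,0]]]'

```text
clock: 1.5
eef_pos: [493.3, 28.6, 205.4]
eef_rot: [3.141, -0.0, 3.028]
wrist_force: [-0.4, 0.0, 0.3]
finger_gap: 93.9
finger_force: 0.0
```

```bash
python3 - <<'E'
from h import *
c=shot('wrist'); s=manip.read_state(); print(s['eef_pos'],s['eef_rot'],s['joints'])
save(c['frame'],'w1'); P=cloud(c)
m=cv2.inRange(cv2.cvtColor(c['frame'],cv2.COLOR_RGB2HSV),(3,150,60),(18,255,255))>0
Q=P[m&(c['range_z']>0)]; print(len(Q),np.percentile(Q,[1,50,99],axis=0).round())
Q=Q[(abs(Q[:,0]-495)<75)&(abs(Q[:,1]+26)<50)&(Q[:,2]>15)]; print(cv2.minAreaRect(Q[:,:2].astype(np.float32)),Q.min(0),Q.max(0))
E
```

```text
[493.3254722   28.92081871 205.43776262] [ 3.14144580e+00 -8.98776407e-05  3.02905016e+00] [-1.56589357e-02  1.75350873e-01  1.67507769e+00  1.61109838e-04
  1.29123935e+00 -1.47395723e+00]
16527 [[ 290. -167.   10.]
 [ 352. -109.   94.]
 [ 539.   -3.  134.]]
((493.24859619140625, -25.421485900878906), (40.701656341552734, 100.26422882080078), 83.35894775390625) [441.37816334 -50.3417195   15.13730728] [5.44375572e+02 1.72296193e-01 1.01147043e+02]
```

View pics/w1.png

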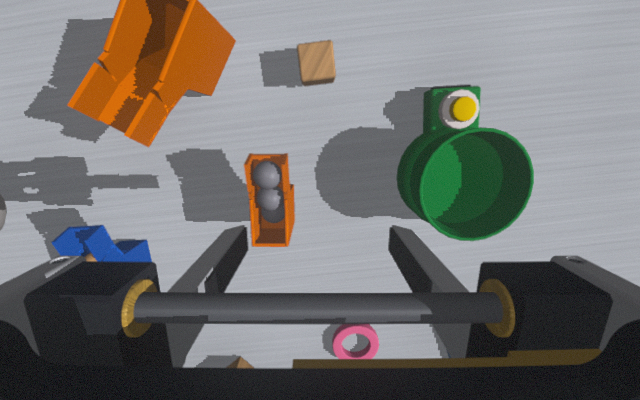

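The wrist view shows the small orange cup at (268,200) with two visible grey stones. Its pose agrees with the top view: origin about (515.6,-28). The hopper is at (470,182). I'll centre over the cup, descend and grip.

Request:
servo_tool --motion '[[[0.035,-0.112,0,0,0,0,0],[0.035,-0.112,0,0,0,0,0],[0.035,-0.112,-0.1,0,0,0,0],[0.035,-0.112,-0.18,0,0,0,0],[0.035,-0.112,-0.24,0,0,0,0],[0.035,-0.112,-0.29,0,0,0,0],[0.035,-0.112,-0.32,0,0,0,0],[0.035,-0.112,-0.339,0,0,0,0],[0.035,-0.112,-0.339,0,0,0,0],[0.035,-0.112,-0.339,0,0,0,0]]]'

```text
clock: 2.55
eef_pos: [511.4, -27.8, 36.6]
eef_rot: [3.142, 0.001, 3.028]
wrist_force: [-1.3, -1.0, -0.3]
finger_gap: 94.0
finger_force: 0.0
```

Request:
servo_tool --motion '[[[0,0,0,0,0,0,0.3],[0,0,0,0,0,0,0.45],[0,0,0,0,0,0,0.55],[0,0,0,0,0,0,0.65],[0,0,0,0,0,0,0.8],[0,0,0,0,0,0,1],[0,0,0,0,0,0,1],[0,0,0,0,0,0,1]]]' --newtons 30

```text
clock: 3.35
eef_pos: [511.0, -28.2, 36.0]
eef_rot: [3.142, 0.0, 3.027]
wrist_force: [0.8, 0.4, 0.8]
finger_gap: 40.4
finger_force: 30.0
```

Request:
servo_tool --motion '[[[0,0,0.01,0,0,0,1],[0,0,0.03,0,0,0,1],[0,0,0.06,0,0,0,1],[0,0,0.1,0,0,0,1],[0,0,0.14,0,0,0,1],[0,0,0.18,0,0,0,1],[0,0,0.22,0,0,0,1],[0,0,0.25,0,0,0,1],[0,0,0.27,0,0,0,1],[0,0,0.278,0,0,0,1]]]'

```text
clock: 4.35
eef_pos: [511.2, -28.3, 176.1]
eef_rot: [-3.142, 0.001, 3.028]
wrist_force: [0.8, 0.3, -3.6]
finger_gap: 40.6
finger_force: 30.0
```

Request:
servo_tool --motion '[[[0,0,0,0,0,0,1],[0,0,0,0,0,0,1],[0,0,0,0,0,0,1],[0,0,0,0,0,0,1]]]'

```text
clock: 4.75
eef_pos: [510.8, -28.2, 174.4]
eef_rot: [3.142, -0.001, 3.028]
wrist_force: [-0.5, 0.7, -2.7]
finger_gap: 40.9
finger_force: 30.0
```

```bash
python3 - <<'E'
from h import *
c=load('wrist'); P=cloud(c)
m=cv2.inRange(cv2.cvtColor(c['frame'],cv2.COLOR_RGB2HSV),(55,120,30),(85,255,255))>0
Q=P[m&(c['range_z']>0)]; Q=Q[abs(Q[:,2]-85)<6]; print(cv2.minEnclosingCircle(Q[:,:2].astype(np.float32)),np.percentile(Q,[1,99],axis=0))
s=manip.read_state(); print(s['wrist_force'],s['moment'],s['eef_pos'])
b=shot('side'); save(b['frame'][140:300,200:440].repeat(2,0).repeat(2,1),'s2')
E
```

```text
((501.21722412109375, 196.6027069091797), 61.91645431518555) [[441.22961904 136.0887465   79.25106685]
 [560.66000253 256.54432561  87.6508349 ]]
[-0.48194728  0.71201614 -2.72521436] [ 0.07796756 -0.01674539 -0.06796725] [510.8011691  -28.1997281  174.43434682]
```

View pics/s2.png

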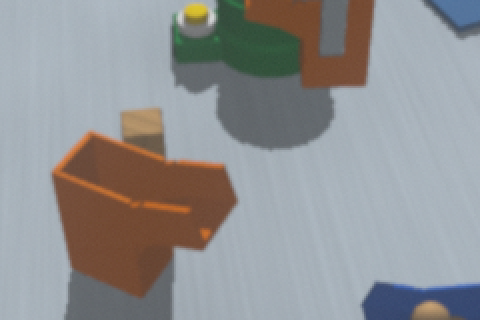

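The side crop shows the cup lifted and upright at (340,40), with the finger across its body. The weight reads 2.7 N, so all three stones are in. The hopper centre is confirmed at (501.5,196.6). I'll carry the cup over.

Request:
servo_tool --motion '[[[0.005,0.013,0,0,0,0,1],[0.017,0.043,0,0,0,0,1],[0.035,0.085,0,0,0,0,1],[0.057,0.141,0,0,0,0,1],[0.082,0.2,0,0,0,0,1],[0.106,0.26,0,0,0,0,1],[0.13,0.32,0,0,0,0,1],[0.151,0.371,0,0,0,0,1],[0.167,0.41,0,0,0,0,1],[0.174,0.427,0,0,0,0,1]]]'

```text
clock: 5.8
eef_pos: [598.1, 187.3, 174.4]
eef_rot: [3.142, -0.001, 3.029]
wrist_force: [0.8, 0.2, -3.3]
finger_gap: 41.0
finger_force: 30.0
```

Request:
servo_tool --motion '[[[0,0,0,-0.0008,-0.007,0,1],[0,0,0,-0.0019,-0.0166,0,1],[0,0,-0.005,-0.0031,-0.0276,0,1],[0,0,-0.015,-0.0044,-0.0386,0,1],[0,0,-0.03,-0.0056,-0.0497,0,1],[0,0,-0.05,-0.0069,-0.0607,0,1],[0,0,-0.07,-0.0078,-0.069,0,1],[0,0,-0.085,-0.0082,-0.0718,0,1],[0,0,-0.095,-0.0082,-0.0718,0,1],[0,0,-0.1,-0.0082,-0.0718,0,1]]]'

```text
clock: 6.8
eef_pos: [597.9, 184.9, 124.7]
eef_rot: [-3.142, 0.227, 3.027]
wrist_force: [0.0, -0.3, -3.3]
finger_gap: 40.8
finger_force: 30.0
```

Request:
servo_tool --motion '[[[0,0,0,0,0,0,1],[0,0,0,0,0,0,1],[0,0,0,0,0,0,1],[0,0,0,0,0,0,1]]]'

```text
clock: 7.2
eef_pos: [598.1, 185.3, 125.2]
eef_rot: [3.141, 0.227, 3.027]
wrist_force: [0.1, -1.2, -2.3]
finger_gap: 40.6
finger_force: 30.0
```

```bash
python3 - <<'E'
from h import *
s=manip.read_state(); print(s['wrist_force'],s['moment'],s['eef_pos'],s['eef_rot'])
b=shot('side'); a=shot('top'); save(np.vstack([b['frame'][60:200,220:420].repeat(2,0).repeat(2,1),a['frame'][110:250,160:360].repeat(2,0).repeat(2,1)]),'s3')
E
```

```text
[ 0.05309778 -1.16452677 -2.32356354] [0.11013279 0.12949435 0.03337124] [598.10231238 185.27290195 125.17409369] [3.14137387 0.2273     3.02746844]
```

View pics/s3.png

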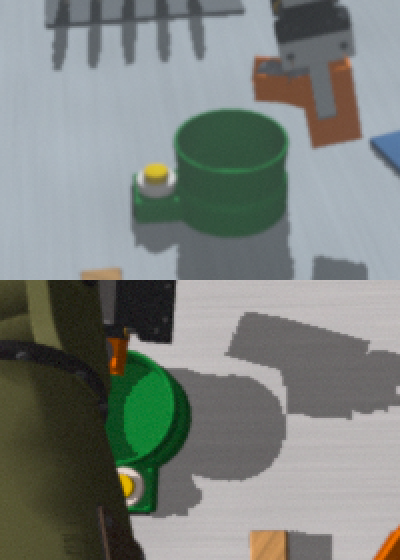

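The side half shows the cup tipped at (305,95), with its lip at (255,85) beyond the hopper rim, which runs from (175,140) to (288,140). The top half shows the lip at (118,355) over the hopper's far edge. I'll check the lip position numerically before tipping further.

```bash
python3 - <<'E'
from h import *
for n in('side','top'):
  c=load(n); P=cloud(c); hsv=cv2.cvtColor(c['frame'],cv2.COLOR_RGB2HSV)
  m=(cv2.inRange(hsv,(3,120,50),(18,255,255))>0)&(c['range_z']>0)
  m&=(abs(P[...,0]-560)<110)&(abs(P[...,1]-190)<70)&(P[...,2]>60)
  Q=P[m]; print(n,len(Q),Q.min(0).round(),Q.max(0).round())
  i=Q[:,0].argsort()[:15]; print(np.median(Q[i],0).round())
  R=np.degrees(cv2.minAreaRect(Q[:,[0,2]].astype(np.float32))[2]*np.pi/180); print(R)
E
```

```text
side 864 [524. 160.  90.] [630. 214. 183.]
[525. 174. 165.]
7.769021511077882
top 137 [522. 147. 145.] [559. 188. 237.]
[523. 174. 161.]
11.672874450683592
```

The lip is at about (523,194), 22 mm short of the hopper centre as planned. I'll tip gradually to 24°.

Request:
servo_tool --motion '[[[0,0,0,-0.0006,-0.0055,0,1],[0,0,0,-0.0013,-0.0121,0,1],[0,0,0,-0.0022,-0.0193,0,1],[0,0,0,-0.0029,-0.0259,0,1],[0,0,0,-0.0037,-0.0326,0,1],[0,0,0,-0.0044,-0.0392,0,1],[0,0,0,-0.0052,-0.0458,0,1],[0,0,0,-0.006,-0.0524,0,1],[0,0,0,-0.0066,-0.058,0,1],[0,0,0,-0.0069,-0.0607,0,1]]]'

```text
clock: 8.3
eef_pos: [597.8, 185.3, 124.9]
eef_rot: [3.141, 0.42, 3.028]
wrist_force: [-0.4, -0.0, -2.9]
finger_gap: 40.9
finger_force: 30.0
```

Request:
servo_tool --motion '[[[0,0,0,0,0,0,1],[0,0,0,0,0,0,1],[0,0,0,0,0,0,1],[0,0,0,0,0,0,1],[0,0,0,0,0,0,1],[0,0,0,0,0,0,1],[0,0,0,0,0,0,1],[0,0,0,0,0,0,1],[0,0,0,0,0,0,1],[0,0,0,0,0,0,1]]]'

```text
clock: 9.3
eef_pos: [598.0, 185.3, 125.0]
eef_rot: [3.141, 0.419, 3.027]
wrist_force: [0.6, 1.0, -1.8]
finger_gap: 40.9
finger_force: 30.0
```

```bash
python3 - <<'E'
from h import *
F=[]
for i in range(8):
    c=shot('wrist'); s=manip.read_state(); F.append(np.r_[s['wrist_force'],s['moment']])
print(np.mean(F,0).round(2),np.std(F,0).round(2),s['eef_pos'],s['eef_rot'])
a=shot('top'); save(np.vstack([c['frame'],a['frame'][110:250,160:384].repeat(2,0).repeat(2,1)[:200,:] if 0 else cv2.resize(a['frame'][120:240,160:352],(640,200))]),'w4')
E
```

```text
[-0.14 -0.1  -2.41  0.06  0.35  0.01] [0.34 0.5  0.63 0.02 0.03 0.04] [597.97007375 185.2674151  124.95499253] [3.14135012 0.41895371 3.02747298]
```

View pics/w4.png

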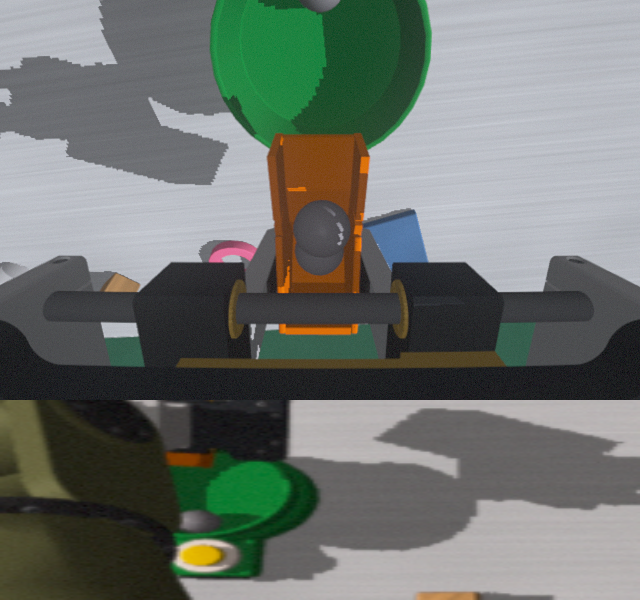

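The wrist view shows stone1 in the hopper at (322,0). Two stones remain in the chute at (322,225) and (318,262). I'll tip on to 37°.

Request:
servo_tool --motion '[[[0,0,0,-0.0006,-0.0055,0,1],[0,0,0,-0.0015,-0.0135,0,1],[0,0,0,-0.0025,-0.0221,0,1],[0,0,0,-0.0035,-0.0309,0,1],[0,0,0,-0.0045,-0.0397,0,1],[0,0,0,-0.0055,-0.0486,0,1],[0,0,0,-0.0065,-0.057,0,1],[0,0,0,-0.0074,-0.0648,0,1],[0,0,0,-0.008,-0.07,0,1],[0,0,0,-0.0082,-0.0718,0,1]]]'

```text
clock: 10.75
eef_pos: [597.6, 185.4, 124.7]
eef_rot: [3.141, 0.646, 3.028]
wrist_force: [0.4, 0.3, -2.6]
finger_gap: 40.8
finger_force: 30.0
```

Request:
servo_tool --motion '[[[0,0,0,0,0,0,1],[0,0,0,0,0,0,1],[0,0,0,0,0,0,1],[0,0,0,0,0,0,1],[0,0,0,0,0,0,1],[0,0,0,0,0,0,1],[0,0,0,0,0,0,1],[0,0,0,0,0,0,1],[0,0,0,0,0,0,1],[0,0,0,0,0,0,1]]]'

```text
clock: 11.75
eef_pos: [598.0, 185.3, 125.0]
eef_rot: [3.141, 0.646, 3.027]
wrist_force: [-0.6, 0.2, -1.4]
finger_gap: 40.8
finger_force: 30.0
```

```bash
python3 - <<'E'
from h import *
F=[]
for i in range(8):
    c=shot('wrist'); s=manip.read_state(); F.append(np.r_[s['wrist_force'],s['moment']])
print(np.mean(F,0).round(2),s['clock'],s['eef_pos'],s['eef_rot'])
a=shot('top'); save(np.vstack([c['frame'],cv2.resize(a['frame'][120:240,160:352],(640,200))]),'w5')
E
```

```text
[-0.2  -0.31 -1.97  0.07  0.51 -0.  ] 12.15 [597.98100689 185.24268621 124.94627698] [3.1412335  0.64597941 3.02737213]
```

View pics/w5.png

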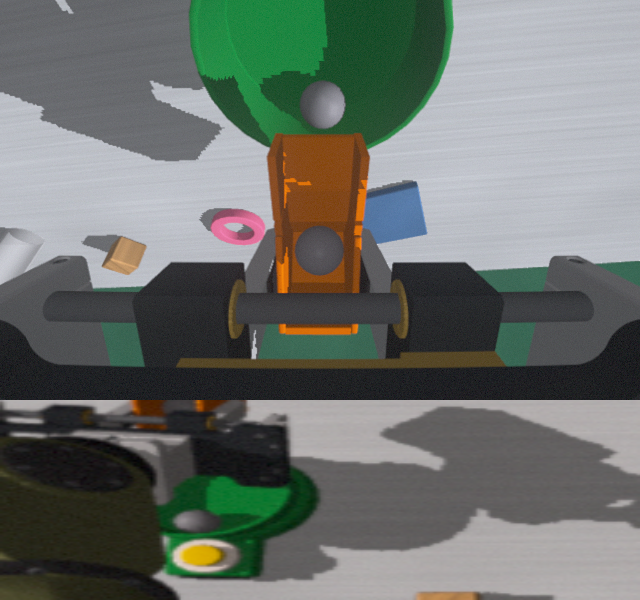

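One stone remains in the cup at (318,250). One stone is in the hopper at (322,105) in the wrist view, and the other shows in the top view at (197,520). That makes two in, so I'll lift and return the cup upright.

Request:
servo_tool --motion '[[[0,0,0.01,0,0,0,1],[0,0,0.03,0.0013,0.011,0,1],[0,0,0.06,0.0038,0.0331,0,1],[0,0,0.09,0.0069,0.0607,0,1],[0,0,0.11,0.0107,0.094,0,1],[0,0,0.12,0.0145,0.127,0,1],[0,0,0.12,0.018,0.158,0,1],[0,0,0.12,0.0208,0.183,0,1],[0,0,0.12,0.0225,0.199,0,1],[0,0,0.12,0.0232,0.2043,0,1]]]'

```text
clock: 13.2
eef_pos: [598.5, 185.1, 185.0]
eef_rot: [3.141, -0.001, 3.028]
wrist_force: [0.6, -0.7, -1.5]
finger_gap: 41.0
finger_force: 30.0
```

Request:
servo_tool --motion '[[[-0.005,-0.013,0,0,0,0,1],[-0.017,-0.043,0,0,0,0,1],[-0.035,-0.085,0,0,0,0,1],[-0.057,-0.141,0,0,0,0,1],[-0.082,-0.2,0,0,0,0,1],[-0.106,-0.26,0,0,0,0,1],[-0.13,-0.32,0,0,0,0,1],[-0.151,-0.371,0,0,0,0,1],[-0.167,-0.41,0,0,0,0,1],[-0.174,-0.427,0,0,0,0,1]]]'

```text
clock: 14.2
eef_pos: [510.0, -29.6, 185.3]
eef_rot: [-3.141, 0.002, 3.027]
wrist_force: [0.2, 0.3, -2.0]
finger_gap: 40.9
finger_force: 30.0
```

Request:
servo_tool --motion '[[[0,0,0,0,0,0,1],[0,0,0,0,0,0,1],[0,0,0,0,0,0,1]]]'

```text
clock: 14.5
eef_pos: [511.2, -27.4, 184.9]
eef_rot: [-3.141, 0.0, 3.029]
wrist_force: [-0.0, -0.2, -2.3]
finger_gap: 40.9
finger_force: 30.0
```

```bash
python3 - <<'E'
from h import *
c=shot('wrist');b=shot('side');a=shot('top')
s=manip.read_state();print(s['clock'],s['eef_pos'],s['eef_rot'],s['wrist_force'])
save(np.vstack([cv2.resize(c['frame'],(480,300)),np.hstack([cv2.resize(b['frame'][90:240,220:420],(240,180)),cv2.resize(a['frame'][130:250,170:330],(240,180))])]),'w6')
P=cloud(b);hsv=cv2.cvtColor(b['frame'],cv2.COLOR_RGB2HSV)
m=(cv2.inRange(hsv,(3,120,50),(18,255,255))>0)&(b['range_z']>0)&(abs(P[...,0]-500)<80)&(abs(P[...,1]+28)<50)&(P[...,2]>110)
Q=P[m];print(len(Q),Q.min(0),Q.max(0))
# near side face bottom edge: lowest z by x
for x in range(495,540,10):
  q=Q[abs(Q[:,0]-x)<5]; print(x,len(q) and q[:,2].min().round(1))
E
```

```text
14.65 [511.12091524 -27.64706475 184.82508835] [-3.14133521e+00 -5.84596535e-05  3.02851625e+00] [-0.05035643  0.41941433 -1.86129867]
1812 [443.47475884 -53.53401757 150.90934296] [ 5.42961140e+02 -2.38769882e-01  2.48153119e+02]
495 150.9
505 151.2
515 152.8
525 152.4
535 151.7
```

View pics/w6.png

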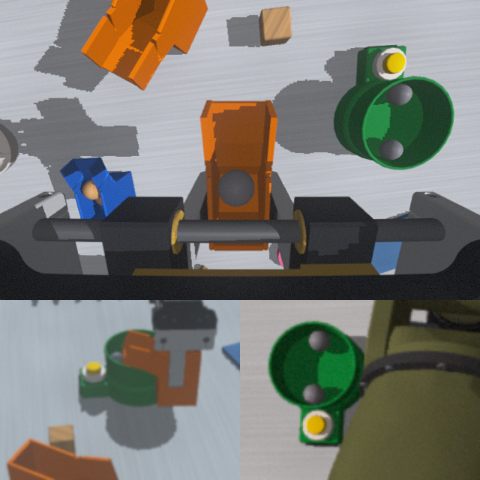

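Both stones are in the hopper, at (398,95) and (390,150) in the wrist view. The third is in the level cup at (235,187). I'll lower the cup and release it.

Request:
servo_tool --motion '[[[0,0,-0.01,0,0,0,1],[0,0,-0.04,0,0,0,1],[0,0,-0.09,0,0,0,1],[0,0,-0.15,0,0,0,1],[0,0,-0.21,0,0,0,1],[0,0,-0.25,0,0,0,1],[0,0,-0.275,0,0,0,1],[0,0,-0.288,0,0,0,1],[0,0,-0.294,0,0,0,1],[0,0,-0.297,0,0,0,1]]]'

```text
clock: 15.65
eef_pos: [511.4, -28.3, 36.9]
eef_rot: [-3.141, 0.001, 3.028]
wrist_force: [-0.1, -0.2, -1.6]
finger_gap: 40.8
finger_force: 30.0
```

Request:
servo_tool --motion '[[[0,0,-0.001,0,0,0,1],[0,0,-0.001,0,0,0,1],[0,0,-0.001,0,0,0,1],[0,0,-0.001,0,0,0,1]]]'

```text
clock: 16.05
eef_pos: [511.1, -28.2, 36.2]
eef_rot: [-3.141, 0.001, 3.028]
wrist_force: [0.0, -0.2, -2.0]
finger_gap: 40.9
finger_force: 30.0
```

Request:
servo_tool --motion '[[[0,0,-0.001,0,0,0,1],[0,0,-0.002,0,0,0,1],[0,0,-0.002,0,0,0,1],[0,0,-0.002,0,0,0,1]]]'

```text
clock: 16.45
eef_pos: [511.2, -28.3, 35.9]
eef_rot: [-3.141, 0.001, 3.028]
wrist_force: [-4.6, 0.1, 11.3]
finger_gap: 40.8
finger_force: 30.0
```

Contact, so I'll release gently, back off and retreat.

Request:
servo_tool --motion '[[[0,0,0.001,0,0,0,1],[0,0,0.001,0,0,0,0.5],[0,0,0.001,0,0,0,0.4],[0,0,0.001,0,0,0,0.25],[0,0,0.001,0,0,0,0],[0,0,0.001,0,0,0,0],[0,0,0.001,0,0,0,0],[0,0,0.001,0,0,0,0],[0,0,0.001,0,0,0,0]]]'

```text
clock: 17.35
eef_pos: [511.0, -28.3, 35.4]
eef_rot: [-3.141, 0.0, 3.028]
wrist_force: [-0.8, -0.4, 0.8]
finger_gap: 93.7
finger_force: 0.0
```

Request:
servo_tool --motion '[[[0,0,0.01,0,0,0,0],[0,0,0.04,0,0,0,0],[0,0,0.09,0,0,0,0],[0,0,0.16,0,0,0,0],[0,0,0.23,0,0,0,0],[0,0,0.3,0,0,0,0],[0,0,0.36,0,0,0,0],[0,0,0.39,0,0,0,0],[0,0,0.4,0,0,0,0],[0,0,0.4,0,0,0,0]]]'

```text
clock: 18.35
eef_pos: [511.0, -28.2, 235.7]
eef_rot: [-3.141, 0.001, 3.028]
wrist_force: [-0.4, -0.4, 0.2]
finger_gap: 93.8
finger_force: 0.0
```

```bash
python3 - <<'E'
from h import *
c=shot('wrist');b=shot('side')
s=manip.read_state();print(s['clock'],s['eef_pos'],s['wrist_force'],s['finger_gap'])
save(np.vstack([cv2.resize(c['frame'],(480,300)),cv2.resize(b['frame'][130:280,200:440],(480,300))]),'w7')
E
```

```text
18.45 [510.63255922 -28.2034234  234.4361052 ] [-0.36112864  0.16345637 -1.00111518] 94.22332573235722
```

View pics/w7.png

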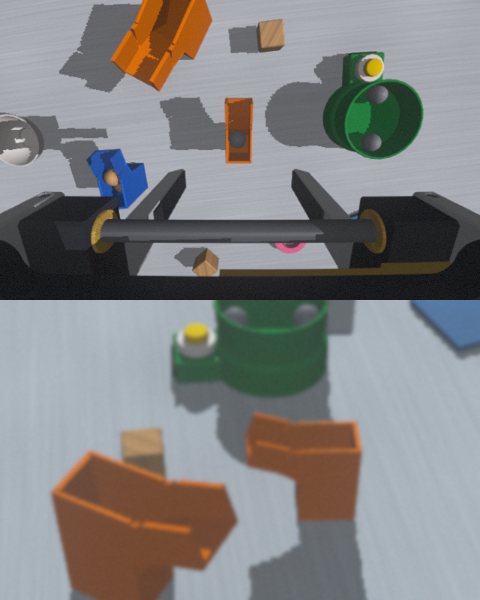

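The cup stands upright at (238,130) with one stone in it. Two stones are in the hopper at (377,95) and (371,142), and the gripper is clear.

```bash
python3 -c "from cell import manip; print(manip.sign_off())"
```

```text
the job is handed in; nothing more can be done
None
```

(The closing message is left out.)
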